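# Reverse the ratchet and clamp the water filter's lid

## Robot

A 7-joint arm with a two-finger parallel gripper is mounted at the origin on a cart in front of the work surface, level with it; the furniture and walls round the work are solid. World frame = base frame: x ahead of the robot, y to its left, z up, the work surface at z = 0. Lengths are in m, angles in rad, forces in N, time in s.
With the tool pointing down it reaches from about 0.425 to 0.875 m from the base axis. Payload 8.4 kg.
Tool frame: the origin (TCP) lies on the mounting face of the last link; the fingertips stand 173 mm ahead of it and the grasp point (between the pads) lies 155 mm ahead of it; z points along the fingers, y is the line along which they close (so a half turn about z gives the same grasp; the last joint's range is limited). The gripper opens to 85 mm and grips with 20 to 120 N. Pads are 22 mm wide; open, the fingers measure 114 mm over their backs; the gripper's body (76 mm by 85 mm) begins 54 mm behind the grasp point. The pads swing forward as they close: fully open they stand 13 mm farther back than shut.
Start: joints at [1.224, 0.333, 0.04, 1.465, -0.013, 1.343, -0.059], TCP at [0.159, -0.63, 0.405] pointing down, gripper open.
Joint ranges: [-2.58, 2.58], [-0.38, 2.09], [-1.3, 1.39], [0.25, 2.4], [-1.5, 4.64], [0.08, 2.09], [-2.65, 2.65]. Speed limits (rad/s): [2.22, 2.22, 2.79, 2.79, 3.14, 3.14, 3.14].

## Interface

Orientations are given as a unit quaternion [w, x, y, z].
In Python, from plant import * gives the robot as it stands.
- The arm moves only by the shell command python3 -m crank 'ROWS' [FORCE]. ROWS is a JSON object of lists of equal length, an entry for each row: "delta_rot": the turn, a rotation vector about the tool's x, y, z in units of 5 degrees (1.0 is 5 degrees), a list of three; "slide": the shift along the tool's x, y, z in units of 50 mm (1.0 is 50 mm), a list of three; "claw": the finger opening in mm, from 0 to 85.4. A call has 1 to 12 rows; each row shifts and turns the commanded pose from where the row before left it, along the tool's axes as they then stand; what a row does not reach is not made up. A row lasts 1/8 s, in which the tool goes at most 62.5 mm and 10.7 degrees, less where a joint would pass 70% of its speed; a pose out of reach is approached as far as the arm can. A call is refused whole if a number of a shift passes 1 or a number of a turn 1, either way. A call with a gripper value outside its range is refused whole. The fingers move at their own pace and stop on an object; FORCE is the grip in N (left out, the last holds). Time passes only in rows, so rows that do not move let the fingers close. It gives the time, the measured TCP pose, the force, the opening and the grip force at its end, in the units of the state.
- get_state(): the state, without advancing time (a new reading comes with each control period).
- snapshot(name): name is "side" or "top" or "wrist"; returns a dict with "pixels" (420x560x3 uint8, red, green, blue), "fovy" (degrees; the focal length in pixels is half the picture's height over the tangent of half this angle, whatever the lens; pixels are square), "cx", "cy" (the principal point, pixels), "R" (3x3) and "t" (3): a world point X has camera coordinates R X + t; the wrist camera has in their place "hand_eye" (4x4, takes a point from camera to tool coordinates, whose origin is the TCP and whose axes are the flange's). Camera axes: x right, y down, z forward; pixel columns grow to the right and rows downward; lengths in m; the calibration is good to about 2 mm. A picture is of the moment at which its call begins: read the wrist's pose just before it. There is no depth.
- sign_off(): hands the job in; it is judged then, once.
The state is a dict: "time": time; "q": joint angles; "dq": joint speeds; "effort": joint torques, N m; "tool_pos": TCP position; "ee_rot": TCP orientation; "contact_force": force on the tool from outside, world axes, zero at the start; "moment": the same for the moment, N m; "opening": finger opening in m; "grip_force": force on a finger pad.
Only numpy, scipy, OpenCV 4.12 (cv2) and the standard library are available. Lean on these libraries where they do the work, as an engineer would, in place of code of your own. Each camera call takes 0.05 s, during which the arm holds its last target. There are 200 camera calls.

## Task

The cartridge of the steel water filter has been changed and its lid is back on, but the ratchet handle of the clamp screw is still set to loosen. With a fingertip, gently push its small red lever over to the green dot (tighten), then swing the handle to and fro between the two posts until the screw clamps the lid firmly: stop when turning it on takes about 1.5 newton metres (11 newtons of push at the middle of the grip), because much more crushes the gasket. Then let go, and do not disturb the things standing around.

Things in the scene. Friction and masses are not known exactly. Their poses are not given: they have to be found in the camera images.
- clamp_frame: Fixed steel screw clamp round a countertop water filter, 145 x 210 x 186 mm: base plate, two posts at its y = +-85 mm (186 mm high, nuts 26 mm across), grey cross bar 140 to 158 mm up that carries the vertical screw in the middle. Origin: underside, on the screw's axis; z up; the handle's middle position points along its -x, at yaw 0 towards the robot. The filter is fixed inside.
- clamp_screw: Steel screw, 16 mm thick, vertical, quick-action, 16 mm a turn: clockwise from above it sinks and its foot presses on the lid. Its square end with a yellow mark tops the ratchet head (196 mm up). Origin on its axis, at the start level with the base's underside. It stays as left. Its foot starts 1 to 7 mm over the lid, different each run: the touch must be felt.
- filter_lid: Round steel lid of the filter, 123 mm across, on a gasket under the cross bar; origin in the middle of its underside. Not handled: the screw presses on it. Well clamped at 180 to 430 N; over 500 N the gasket is crushed. Once the screw bears on it, each radian adds about 230 N. Turning the handle on slowly takes 0.75 N m while the screw is free, 1.2 at 180 N, 1.5 at 300 N, 1.85 at 430 N.
- ratchet_handle (a joint): Handle angle about the screw's axis: 0 along the frame's -x, positive clockwise from above (tightening). Swings -1.25 to 1.25 rad, stays where left. 20 teeth: up to 0.5 rad is lost at a reversal. Lever at tighten: clockwise turns the screw, counter-clockwise clicks back (0.2 N m), the screw stays; at loosen the other way round. A cushion spring in the head yields 0.12 rad a N m.
- handle_grip (a point): Middle of the handle's black round grip, on its centre line, 174 mm above the worktop, 135 mm from the screw's axis. The grip is level, 23 mm thick, from 95 to 175 mm from the axis; inward follow a steel neck 18 mm wide and a round head of 74 mm, 164 to 184 mm up. Held firmly, it also passes a twist: torque on the handle = 0.135 m x push across it + moment about z.
- handle_axis (a point): Point on the common axis of screw and handle, level with handle_grip (174 mm up). The line from here to handle_grip is the handle's direction.
- pawl_lever (a joint): Angle of the small red pawl lever on the ratchet head, positive clockwise from above: -0.30 = loosen (red dot; the start), +0.30 = tighten (green dot). An over-centre spring snaps it to the nearer end; its tab moves 14 mm in all and takes 1 to 4 N sideways at first, less towards the middle. In ratcheting it jiggles down to +0.1. It bends at 20 N: push with a fingertip, do not pinch.
- lever_tab (a point): Upright tab of the red lever, 14 mm along the lever, 6 mm thick, 185 to 205 mm above the worktop; this point is in its middle, 197 mm up. The lever's pivot is on the handle's centre line 51 mm from the screw's axis; the tab stands 24 mm beyond it, towards the grip, over the neck.
- tumbler: Clear glass, 69 mm wide, 92 mm high, loose, origin under its middle. Bystander.
- salt_shaker: Grey-topped salt shaker, 44 mm wide, 90 mm high, loose, origin under its middle. Bystander.
- tin_small: Blue food tin, 75 mm wide, 58 mm high, loose, origin under its middle. Bystander.
- glass_ramekin: Small clear glass dish, 57 mm wide, 27 mm high, loose, origin under its middle. Bystander.

How it is judged:
By the outcome, as a careful person would: the job done as asked, in the order asked, and still so for the second after the job is handed in, with the robot touching nothing.
It also fails if it takes over 72 s, if anything falls off the work surface, if the arm or the gripper's body presses on something with over 40 N, if the wrist force passes 120 N, or if a joint passes its speed limit or range.

## Working session

There is one attempt and no reset: what is moved stays moved. The work goes in short steps, Python scripts to look and compute and a shell command to move; the robot and the scene stay as the last step left them, time stands still between calls to the robot, and variables do not carry over. Pictures are saved under pics/ and viewed, at most 11 in all, crops included, and the job is handed in when it is done.

```bash
ls; mkdir -p pics; python3 - <<'E'
from plant import *
import cv2,numpy as np
s=get_state();print({k:np.round(v,3).tolist() for k,v in s.items()})
for n in("side","top"):
    c=snapshot(n);cv2.imwrite(f"pics/{n}0.png",c["pixels"][:,:,::-1])
    print(n,c["fovy"],c["cx"],c["cy"],np.round(c["R"],4).tolist(),np.round(c["t"],4).tolist())
c=snapshot("wrist");print(c["fovy"],c["cx"],c["cy"],np.round(c["hand_eye"],4).tolist())
E
```

```text
pics
{'time': 0.0, 'q': [1.224, 0.334, 0.04, 1.466, -0.013, 1.343, -0.059], 'dq': [0.0, 0.001, -0.0, 0.0, 0.001, 0.002, 0.001], 'effort': [-0.0, -65.856, 1.365, -40.556, 0.017, 0.013, 0.0], 'tool_pos': [0.159, -0.63, 0.404], 'ee_rot': [-0.001, 0.992, 0.124, -0.0], 'contact_force': [-0.611, 0.039, 0.44], 'moment': [0.02, -0.042, 0.01], 'grip_force': 0.0, 'opening': 0.085}
side 55.07962141353089 275.5610491339038 211.59592772687648 [[-0.9317, -0.3631, -0.0058], [-0.1934, 0.5096, -0.8384], [0.3074, -0.78, -0.545]] [0.4599, 0.2173, 0.9431]
top 42.02080815014137 280.3547938298422 211.90694844105178 [[-0.0191, -0.9998, 0.0058], [-0.9965, 0.0185, -0.0816], [0.0815, -0.0074, -0.9966]] [-0.0383, 0.5368, 1.502]
59.9223554425724 277.1618092148219 209.69804240111517 [[-0.0003, -0.9533, -0.302, 0.0783], [1.0, -0.0002, -0.0003, 0.0001], [0.0002, -0.302, 0.9533, 0.0318], [0.0, 0.0, 0.0, 1.0]]
```

View pics/side0.png

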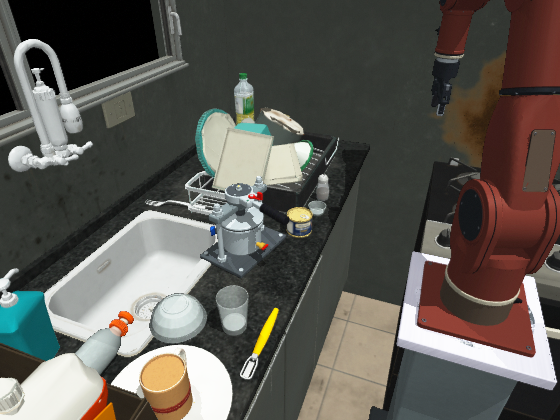

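View pics/top0.png

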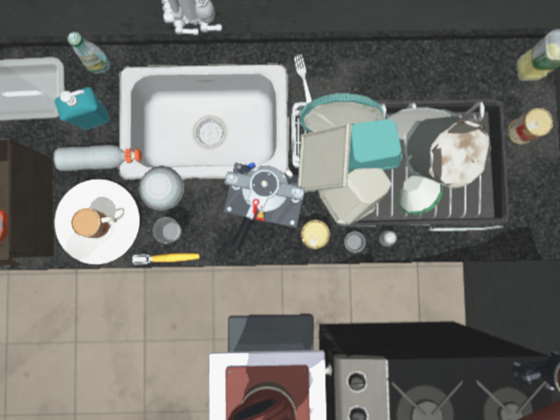

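The top view shows the clamp at about (263,185) with its handle pointing down-left to (240,245) and the red lever at (257,208). The tin is at (316,234), the ramekin at (354,241), the shaker at (388,237) and the tumbler at (167,230). I'll zoom in next.

```bash
python3 - <<'E'
import cv2,numpy as np
t=cv2.imread("pics/top0.png")[155:265,200:340];s=cv2.imread("pics/side0.png")[165:285,180:340]
a=cv2.resize(t,(700,550),interpolation=cv2.INTER_CUBIC)
cv2.imwrite("pics/c1.png",a)
cv2.imwrite("pics/c2.png",cv2.resize(s,(800,600),interpolation=cv2.INTER_CUBIC))
E
```

```text
(no output)
```

View pics/c1.png

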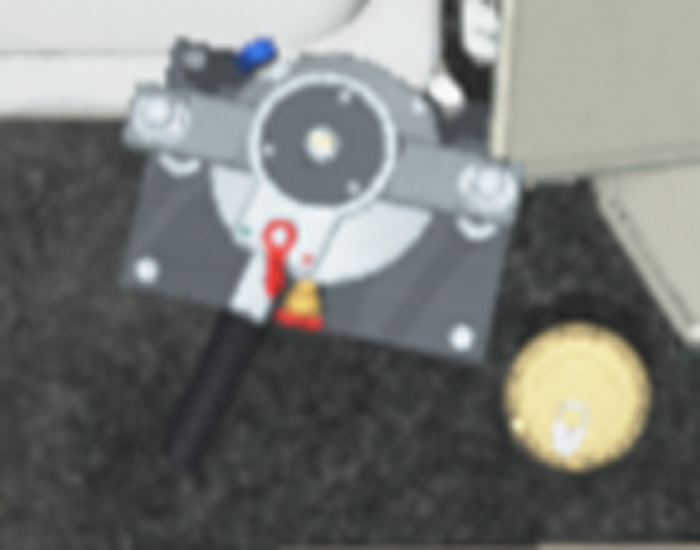

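View pics/c2.png

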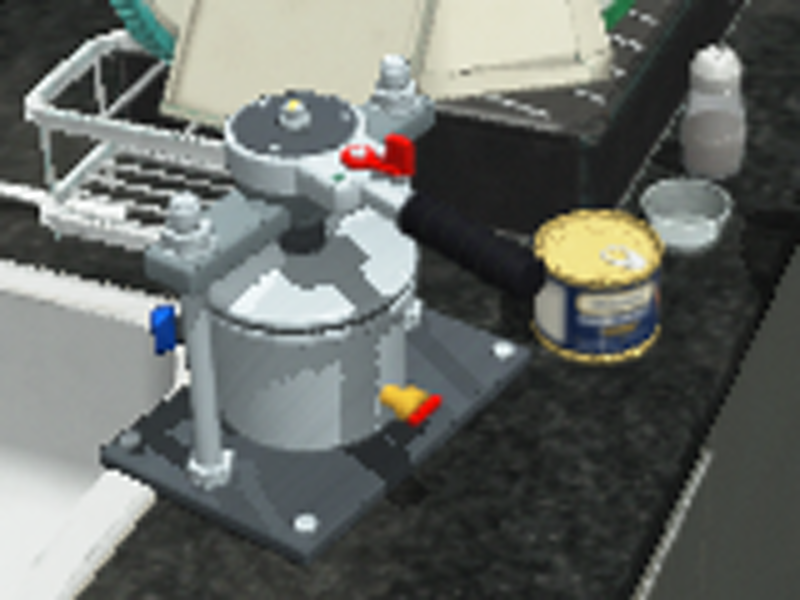

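The top crop shows the yellow screw mark at pixel (264.2,183.8) and the post nuts at (231.6,178.4) and (297.6,191.6). The handle's tip is at (236.4,246). The lever's pivot is at (256,202.4) and its tab near (254.8,211.5), on the red-dot (right) side of the handle.

```bash
cat >h.py <<'E'
from plant import *
import cv2,numpy as np
from scipy.spatial.transform import Rotation as Ro
def rot(s): w,x,y,z=s["ee_rot"]; return Ro.from_quat([x,y,z,w]).as_matrix()
def ray(c,uv,z,s=None):
    f=210/np.tan(np.radians(c["fovy"]/2)); d=np.array([(uv[0]-c["cx"])/f,(uv[1]-c["cy"])/f,1])
    if "R" in c: R=np.array(c["R"]).T; o=-R@np.array(c["t"])
    else:
        H=np.array(c["hand_eye"]);T=rot(s);R=T@H[:3,:3];o=np.array(s["tool_pos"])+T@H[:3,3]
    d=R@d; return o+d*(z-o[2])/d[2]
def proj(c,X,s=None):
    f=210/np.tan(np.radians(c["fovy"]/2))
    if "R" in c: p=np.array(c["R"])@X+c["t"]
    else:
        H=np.array(c["hand_eye"]); p=H[:3,:3].T@(rot(s).T@(X-np.array(s["tool_pos"]))-H[:3,3])
    return [c["cx"]+f*p[0]/p[2],c["cy"]+f*p[1]/p[2]]
E
python3 - <<'E'
from h import *
c=snapshot("top")
for n,uv,z in [("axis",(264.2,183.8),.197),("nutL",(231.6,178.4),.186),("nutR",(297.6,191.6),.186),("end",(236.4,246),.174),("gripstart",(249,219),.18),("pivot",(256,202.4),.19),("tab",(254.8,211.5),.205),
 ("tin",(315.5,234),.058),("ramekin",(354,241),.027),("tumbler",(167,230),.09)]:
    print(n,np.round(ray(c,uv,z),4))
print(np.round(rot(get_state()),3).tolist())
E
```

```text
axis [ 0.5922 -0.0085  0.197 ]
nutL [0.6088 0.073  0.186 ]
nutR [ 0.5726 -0.0912  0.186 ]
end [0.4403 0.064  0.174 ]
gripstart [0.5068 0.0313 0.18  ]
pivot [0.547  0.0128 0.19  ]
tab [0.5232 0.0156 0.205 ]
tin [ 0.4711 -0.1423  0.058 ]
ramekin [ 0.451  -0.2507  0.027 ]
tumbler [0.4879 0.2536 0.09  ]
[[0.969, 0.245, -0.0], [0.245, -0.969, 0.001], [-0.0, -0.001, -1.0]]
```

```bash
python3 -m crank '{"slide":[[0.5,-0.35,-0.14],[0.5,-0.35,-0.14],[0.5,-0.35,-0.14],[0.5,-0.35,-0.14],[0.5,-0.35,-0.14],[0.5,-0.35,-0.14],[0.5,-0.35,-0.14],[0.5,-0.35,-0.14],[0.5,-0.35,-0.14],[0.5,-0.35,-0.14],[0.5,-0.35,-0.14],[0.5,-0.35,-0.14]],"delta_rot":[[0,0,0],[0,0,0],[0,0,0],[0,0,0],[0,0,0],[0,0,0],[0,0,0],[0,0,0],[0,0,0],[0,0,0],[0,0,0],[0,0,0]],"claw":[0,0,0,0,0,0,0,0,0,0,0,0]}' 20
python3 -m crank '{"slide":[[0.3,-0.5,0],[0.3,-0.5,0],[0.3,-0.5,0],[0.3,-0.5,0],[0.3,-0.5,0],[0.3,-0.5,0],[0.3,-0.5,0],[0.3,-0.5,0],[0.3,-0.5,0],[0.3,-0.5,0],[0.3,-0.5,0],[0.3,-0.5,0]],"delta_rot":[[0,0,0],[0,0,0],[0,0,0],[0,0,0],[0,0,0],[0,0,0],[0,0,0],[0,0,0],[0,0,0],[0,0,0],[0,0,0],[0,0,0]],"claw":[0,0,0,0,0,0,0,0,0,0,0,0]}'
python3 -m crank '{"slide":[[0,0,0],[0,0,0],[0,0,0],[0,0,0],[0,0,0],[0,0,0],[0,0,0],[0,0,0],[0,0,0],[0,0,0],[0,0,0],[0,0,0]],"delta_rot":[[0,0,-1],[0,0,-1],[0,0,-1],[0,0,-1],[0,0,-1],[0,0,-1],[0,0,-1],[0,0,-1],[0,0,-1],[0,0,-1],[0,0,-1],[0,0,-1]],"claw":[0,0,0,0,0,0,0,0,0,0,0,0]}'
python3 -c "
from h import *
s=get_state();print(s['q'],rot(s)[:,0])"
```

```text
time: 1.7
tool_pos: [0.3993, -0.3521, 0.4889]
ee_rot: [-0.0, 0.992, 0.124, -0.0]
contact_force: [0.4, 0.0, 1.0]
opening: 0.0001
grip_force: 0.0
time: 3.2
tool_pos: [0.4997, -0.0171, 0.4887]
ee_rot: [0.0, 0.992, 0.124, -0.0]
contact_force: [-0.6, 0.7, -0.2]
opening: 0.0
grip_force: 0.0
time: 4.7
tool_pos: [0.4996, -0.018, 0.4886]
ee_rot: [-0.0, 0.797, 0.604, -0.0]
contact_force: [0.5, -0.2, -0.2]
opening: 0.0002
grip_force: 0.0
[ 0.5116962   0.02371508 -0.5688285   1.66123397  0.01284583  1.46060502
 -0.33146345] [ 2.69663197e-01  9.62954701e-01 -6.60460997e-05]
```

```bash
python3 -m crank '{"slide":[[0,0,0],[0,0,0],[0,0,0],[0,0,0],[0,0,0],[0,0,0],[0,0,0],[0,0,0],[0,0,0],[0,0,0]],"delta_rot":[[0,0,1],[0,0,1],[0,0,1],[0,0,1],[0,0,1],[0,0,1],[0,0,1],[0,0,1],[0,0,1],[0,0,1]],"claw":[0,0,0,0,0,0,0,0,0,0]}'
python3 -m crank '{"slide":[[0,0,0],[0,0,0],[0,0,0],[0,0,0],[0,0,0],[0,0,0],[0,0,0],[0,0,0],[0,0,0],[0,0,0],[0,0,0]],"delta_rot":[[0,0,1],[0,0,1],[0,0,1],[0,0,1],[0,0,1],[0,0,1],[0,0,1],[0,0,1],[0,0,1],[0,0,1],[0,0,0]],"claw":[0,0,0,0,0,0,0,0,0,0,0]}'
python3 - <<'E'
from h import *
s=get_state();print(s['q'],s["tool_pos"],rot(s)[:,0])
c=snapshot("wrist");im=c["pixels"][:,:,::-1].copy();cv2.imwrite("pics/w1.png",im)
for X in [(.591,-.009,.197),(.5213,.0167,.205),(.4693,.0496,.174),(.545,.0131,.19)]:print(np.round(proj(c,np.array(X),s),1))
E
```

```text
time: 5.95
tool_pos: [0.4996, -0.018, 0.4886]
ee_rot: [-0.0, 0.978, 0.208, -0.0]
contact_force: [-0.0, 0.5, -0.1]
opening: 0.0001
grip_force: 0.0
time: 7.32
tool_pos: [0.4996, -0.018, 0.4887]
ee_rot: [0.0, 0.975, -0.223, -0.0]
contact_force: [0.4, -1.4, 0.8]
opening: 0.0001
grip_force: 0.0
[ 0.48984146  0.02244215 -0.54660133  1.66203684  0.01174292  1.46051342
 -2.07855799] [ 0.49961143 -0.01797332  0.48865329] [ 9.00525502e-01 -4.34803185e-01 -1.04229776e-04]
[207.7  93.8]
[221.6 201.5]
[222.  260.2]
[213.6 166.1]
```

View pics/w1.png

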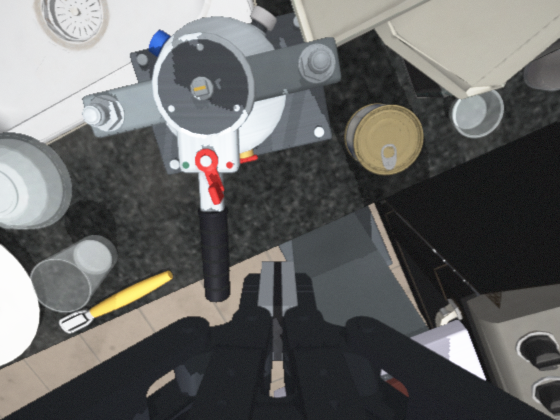

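The wrist picture shows the screw mark at (200,88), lever pivot at (207,160), tab top near (216,190) and grip end at (217,299). The nuts are at (101,113) and (320,60), and the closed fingertips at (278,265). I'll compare these with the top-camera estimates.

```bash
python3 - <<'E'
from h import *
s=get_state();c=snapshot("wrist")
for n,uv,z in [("axis",(200,88),.197),("pivot",(207,160),.19),("tabtop",(216.5,193),.205),("nutL",(99,113),.186),("nutR",(320,59),.186),("gripend",(217,298),.174),("gripstart",(213,210),.174),("tip?",(278,265),.3157)]:
    print(n,np.round(ray(c,uv,z,s),4))
T=rot(s);print("tip pred",proj(c,s["tool_pos"]+T@np.array([0,0,.173]),s))
im=c["pixels"][80:310,150:300,::-1];cv2.imwrite("pics/w1c.png",cv2.resize(im,(390,598),interpolation=cv2.INTER_CUBIC))
E
```

```text
axis [ 0.5965 -0.006   0.197 ]
pivot [0.5511 0.0154 0.19  ]
tabtop [0.5284 0.017  0.205 ]
nutL [0.6143 0.0699 0.186 ]
nutR [ 0.5783 -0.0879  0.186 ]
gripend [0.4388 0.071  0.174 ]
gripstart [0.5119 0.0349 0.174 ]
tip? [ 0.5075 -0.0216  0.3157]
tip pred [np.float64(278.37121784860653), np.float64(283.04107059664267)]
```

View pics/w1c.png

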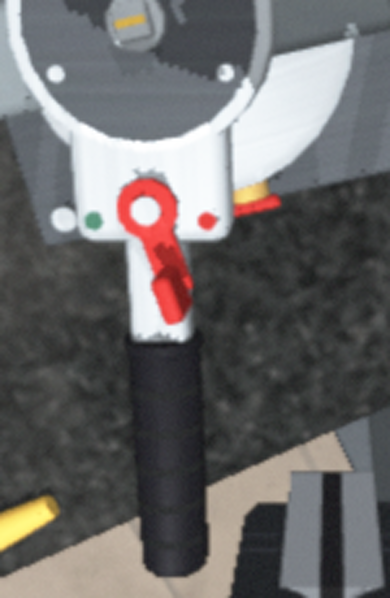

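The crop confirms that the tab's top is near (215,194) in the full picture, leaning to the red-dot side. The grip runs straight down the picture at x≈215, and the closed fingertips are about 19 mm wide in all.

```bash
python3 - <<'E'
from h import *
c=snapshot("side")
for n,uv,z in [("axis",(238.6,186),.197),("pivot",(180+353/5,165+157/5),.191),("tabtop",(180+401/5,165+139/5),.205),("nutL",(180+184/5,165+200/5),.186),("nutR",(180+394/5,165+60/5),.186)]:
    print(n,np.round(ray(c,uv,z),4))
E
```

```text
axis [ 0.5946 -0.004   0.197 ]
pivot [0.5493 0.023  0.191 ]
tabtop [0.5243 0.0204 0.205 ]
nutL [0.6123 0.0809 0.186 ]
nutR [ 0.5741 -0.0853  0.186 ]
```

```bash
python3 -m crank '{"slide":[[0.1,-0.28,0],[0,0,0.25],[0,0,0.3],[0,0,0.3],[0,0,0.3],[0,0,0.3],[0,0,0.3],[0,0,0.3],[0,0,0.25],[0,0,0.15],[0,0,0],[0,0,0]],"delta_rot":[[0,0,0],[0,0,0],[0,0,0],[0,0,0],[0,0,0],[0,0,0],[0,0,0],[0,0,0],[0,0,0],[0,0,0],[0,0,0],[0,0,0]],"claw":[0,0,0,0,0,0,0,0,0,0,0,0]}'
python3 - <<'E'
from h import *
s=get_state();print(s["tool_pos"],s["contact_force"])
c=snapshot("wrist");im=c["pixels"][50:420,100:460,::-1];cv2.imwrite("pics/w2.png",cv2.resize(im,None,fx=1.6,fy=1.6))
E
```

```text
time: 8.98
tool_pos: [0.5105, -0.0075, 0.3667]
ee_rot: [-0.0, 0.975, -0.223, 0.0]
contact_force: [-0.4, 0.1, 0.7]
opening: 0.0001
grip_force: 0.0
[ 0.51045395 -0.00750603  0.36669485] [-0.42812935  0.06884108  0.7273943 ]
```

View pics/w2.png

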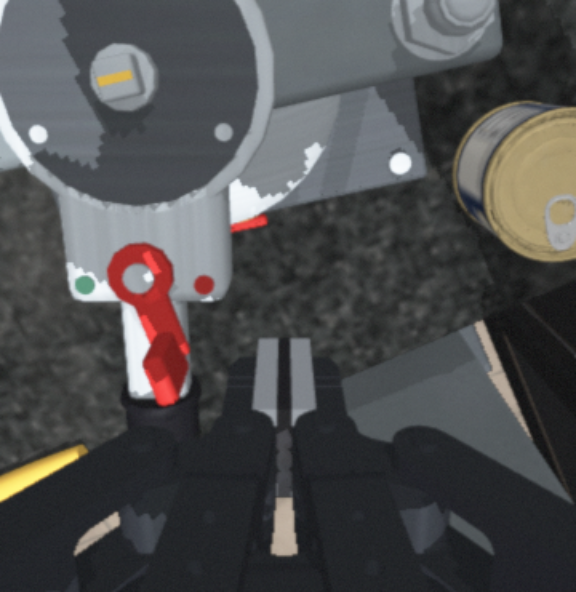

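The fingertip is level with the tab and about 15 mm to its red-dot side. I'll push towards the green dot in small steps.

```bash
python3 -m crank '{"slide":[[0,-0.1,0],[0,-0.1,0],[0,-0.05,0],[0,-0.04,0]],"delta_rot":[[0,0,0],[0,0,0],[0,0,0],[0,0,0]],"claw":[0,0,0,0]}'
python3 -m crank '{"slide":[[0,-0.04,0],[0,0,0]],"delta_rot":[[0,0,0],[0,0,0]],"claw":[0,0]}'
python3 -m crank '{"slide":[[0,-0.04,0],[0,0,0]],"delta_rot":[[0,0,0],[0,0,0]],"claw":[0,0]}'
python3 -m crank '{"slide":[[0,-0.04,0],[0,0,0]],"delta_rot":[[0,0,0],[0,0,0]],"claw":[0,0]}'
```

```text
time: 9.52
tool_pos: [0.5166, 0.0055, 0.3662]
ee_rot: [0.0, 0.975, -0.223, -0.0]
contact_force: [-1.5, -1.2, 0.2]
opening: -0.0002
grip_force: 0.8
time: 9.78
tool_pos: [0.5174, 0.0073, 0.3662]
ee_rot: [0.0, 0.975, -0.223, -0.0]
contact_force: [-1.6, -1.0, 0.8]
opening: 0.0002
grip_force: 0.6
time: 10.02
tool_pos: [0.5183, 0.0092, 0.3662]
ee_rot: [-0.0, 0.975, -0.223, -0.0]
contact_force: [-1.0, -1.5, -0.8]
opening: 0.0001
grip_force: 0.7
time: 10.28
tool_pos: [0.5192, 0.0111, 0.3662]
ee_rot: [-0.0, 0.975, -0.223, -0.0]
contact_force: [-1.3, -0.9, 0.6]
opening: 0.0004
grip_force: 0.6
```

```bash
python3 -m crank '{"slide":[[0,-0.04,0],[0,-0.04,0],[0,0,0]],"delta_rot":[[0,0,0],[0,0,0],[0,0,0]],"claw":[0,0,0]}'
python3 -m crank '{"slide":[[0,-0.04,0],[0,0,0]],"delta_rot":[[0,0,0],[0,0,0]],"claw":[0,0]}'
python3 -m crank '{"slide":[[0,-0.04,0],[0,0,0]],"delta_rot":[[0,0,0],[0,0,0]],"claw":[0,0]}'
python3 - <<'E'
from h import *
s=get_state();print(s["tool_pos"],s["contact_force"])
c=snapshot("wrist");im=c["pixels"][100:350,120:370,::-1];cv2.imwrite("pics/w3.png",cv2.resize(im,None,fx=1.8,fy=1.8))
E
```

```text
time: 10.65
tool_pos: [0.5211, 0.0148, 0.3663]
ee_rot: [-0.0, 0.975, -0.223, 0.0]
contact_force: [-1.4, -0.6, -0.7]
opening: 0.0002
grip_force: 0.4
time: 10.9
tool_pos: [0.5219, 0.0165, 0.3663]
ee_rot: [-0.0, 0.975, -0.223, 0.0]
contact_force: [-0.3, 0.2, 0.8]
opening: 0.0001
grip_force: 0.2
time: 11.15
tool_pos: [0.5228, 0.0183, 0.3663]
ee_rot: [-0.0, 0.975, -0.223, 0.0]
contact_force: [-0.3, -0.5, -0.6]
opening: -0.0001
grip_force: 0.1
[0.52278827 0.0183334  0.36628013] [-0.31718227 -0.45044289 -0.5816655 ]
```

View pics/w3.png

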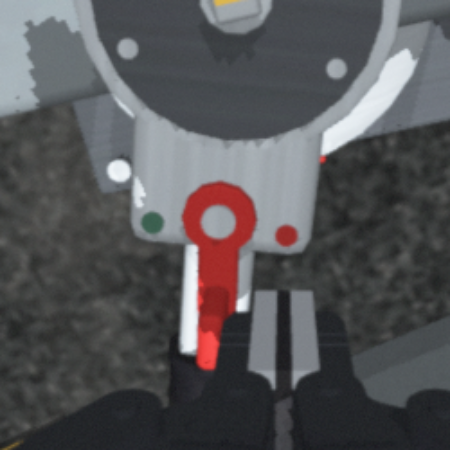

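The lever has reached the middle (tab at (210,330) in the crop, pivot at (218,222)) and the push force is nearly zero. I'll continue gently past centre.

```bash
python3 -m crank '{"slide":[[0,-0.04,0],[0,0,0]],"delta_rot":[[0,0,0],[0,0,0]],"claw":[0,0]}'
python3 -m crank '{"slide":[[0,-0.04,0],[0,0,0]],"delta_rot":[[0,0,0],[0,0,0]],"claw":[0,0]}'
python3 -m crank '{"slide":[[0,-0.04,0],[0,0,0]],"delta_rot":[[0,0,0],[0,0,0]],"claw":[0,0]}'
python3 - <<'E'
from h import *
c=snapshot("wrist");im=c["pixels"][100:350,120:370,::-1];cv2.imwrite("pics/w4.png",cv2.resize(im,None,fx=1.8,fy=1.8))
E
```

```text
time: 11.45
tool_pos: [0.5237, 0.0202, 0.3663]
ee_rot: [-0.0, 0.975, -0.223, 0.0]
contact_force: [0.0, -0.1, 0.6]
opening: 0.0001
grip_force: 0.0
time: 11.7
tool_pos: [0.5245, 0.0219, 0.3663]
ee_rot: [-0.0, 0.975, -0.223, 0.0]
contact_force: [-0.2, -0.6, -0.3]
opening: -0.0002
grip_force: 0.0
time: 11.95
tool_pos: [0.5253, 0.0236, 0.3662]
ee_rot: [0.0, 0.975, -0.223, -0.0]
contact_force: [-0.4, -0.5, -1.0]
opening: 0.0002
grip_force: 0.1
```

View pics/w4.png

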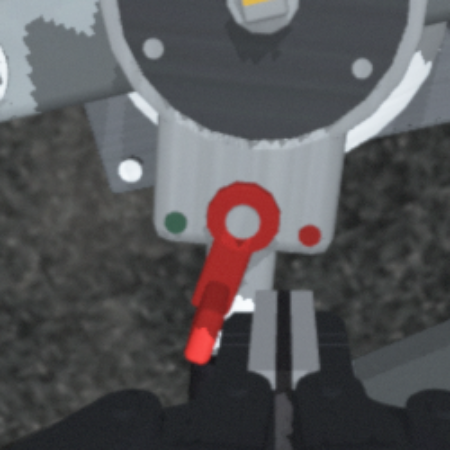

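The lever has snapped to the green dot (tab at (205,330), left of the neck). I'll back off, rise and turn the tool half round so the wrist has room for the swing.

```bash
Z='[0,0,0]'
python3 -m crank '{"slide":[[0,0.1,0],[0,0.2,0],[0,0,-0.4],[0,0,-0.6],[0,0,-0.4],[0,0,0],[0,0,0],[0,0,0],[0,0,0],[0,0,0],[0,0,0],[0,0,0]],"delta_rot":[[0,0,0],[0,0,0],[0,0,0],[0,0,0],[0,0,0],[0,0,-1],[0,0,-1],[0,0,-1],[0,0,-1],[0,0,-1],[0,0,-1],[0,0,-1]],"claw":[0,0,0,0,0,0,0,0,0,0,0,0]}'
python3 -m crank '{"slide":[[0,0,0],[0,0,0],[0,0,0],[0,0,0],[0,0,0],[0,0,0],[0,0,0],[0,0,0],[0,0,0],[0,0,0],[0,0,0],[0,0,0]],"delta_rot":[[0,0,-1],[0,0,-1],[0,0,-1],[0,0,-1],[0,0,-1],[0,0,-1],[0,0,-1],[0,0,-1],[0,0,-1],[0,0,-1],[0,0,-1],[0,0,-1]],"claw":[0,0,0,0,0,0,0,0,0,0,0,0]}'
python3 -m crank '{"slide":[[0,0,0],[0,0,0],[0,0,0],[0,0,0],[0,0,0],[0,0,0],[0,0,0],[0,0,0],[0,0,0],[0,0,0],[0,0,0],[0,0,0]],"delta_rot":[[0,0,-1],[0,0,-1],[0,0,-1],[0,0,-1],[0,0,-1],[0,0,-1],[0,0,-1],[0,0,-1],[0,0,-1],[0,0,-1],[0,0,-1],[0,0,-1]],"claw":[50,50,50,50,50,50,50,50,50,50,50,50]}'
python3 -m crank '{"slide":[[0,0,0],[0,0,0],[0,0,0],[0,0,0],[0,0,0]],"delta_rot":[[0,0,-1],[0,0,-1],[0,0,-1],[0,0,-1],[0,0,-1]],"claw":[50,50,50,50,50]}'
python3 - <<'E'
from h import *
s=get_state();T=rot(s);p=np.array(s["tool_pos"]);print(s["q"],T[:,0],T[:,1],p)
print("tool delta mm",1000*T.T@(np.array([.4726,.0531,.327])-p))
E
```

```text
time: 13.5
tool_pos: [0.5185, 0.0092, 0.4362]
ee_rot: [0.0, 0.997, 0.081, -0.0]
contact_force: [0.4, 0.2, -0.2]
opening: 0.0001
grip_force: 0.0
time: 15.0
tool_pos: [0.5185, 0.0093, 0.4362]
ee_rot: [0.0, 0.823, 0.569, -0.0]
contact_force: [-0.3, -0.2, 0.2]
opening: -0.0
grip_force: 0.0
time: 16.5
tool_pos: [0.5185, 0.0093, 0.4362]
ee_rot: [0.0, 0.428, 0.904, -0.0]
contact_force: [-0.3, 0.9, 0.8]
opening: 0.0502
grip_force: 0.0
time: 17.12
tool_pos: [0.5185, 0.0092, 0.4362]
ee_rot: [-0.0, 0.222, 0.975, -0.0]
contact_force: [0.9, 0.0, 0.1]
opening: 0.0503
grip_force: 0.0
[ 0.60561947  0.10572755 -0.75331904  1.70225237  0.0741629   1.36283116
  0.96225371] [-9.01192340e-01  4.33419388e-01 -1.69523937e-05] [ 4.33419365e-01  9.01192278e-01 -3.61886760e-04] [0.51848124 0.00918887 0.43620802]
tool delta mm [ 60.38160735  19.72607889 109.19986352]
```

```bash
python3 -m crank '{"slide":[[0.4,0.13,0],[0.4,0.13,0],[0.4,0.13,0],[0,0,0.2],[0,0,0.3],[0,0,0.3],[0,0,0.3],[0,0,0.3],[0,0,0.3],[0,0,0.3],[0,0,0.18],[0,0,0]],"delta_rot":[[0,0,0],[0,0,0],[0,0,0],[0,0,0],[0,0,0],[0,0,0],[0,0,0],[0,0,0],[0,0,0],[0,0,0],[0,0,0],[0,0,0]],"claw":[50,50,50,50,50,50,50,50,50,50,50,50]}'
python3 -m crank '{"slide":[[0,0,0],[0,0,0],[0,0,0],[0,0,0],[0,0,0]],"delta_rot":[[0,0,0],[0,0,0],[0,0,0],[0,0,0],[0,0,0]],"claw":[15,15,15,15,15]}' 40
python3 - <<'E'
from h import *
s=get_state();print(s["tool_pos"],s["contact_force"],s["moment"],s["q"])
c=snapshot("wrist");cv2.imwrite("pics/w5.png",c["pixels"][:,:,::-1])
E
```

```text
time: 18.62
tool_pos: [0.473, 0.0537, 0.3266]
ee_rot: [-0.001, 0.223, 0.975, -0.0]
contact_force: [0.1, -0.9, 0.5]
opening: 0.0501
grip_force: 0.2
time: 19.25
tool_pos: [0.4734, 0.0538, 0.3278]
ee_rot: [0.0, 0.223, 0.975, 0.0]
contact_force: [-1.6, 2.4, 6.0]
opening: 0.0217
grip_force: 39.0
[0.47336713 0.0538197  0.3278136 ] [-1.59552633  2.42288137  6.0414117 ] [ 0.38277273  0.36758102 -0.00652261] [ 0.56478902  0.09806071 -0.79962684  1.94021017  0.07785101  1.13338064
  0.85505416]
```

View pics/w5.png

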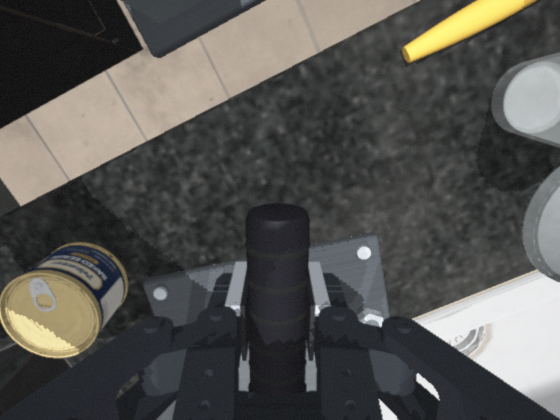

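The grip is held between the pads at an opening of 21.7 mm, with its end visible at (278,207), and it is well centred. Now I'll swing it clockwise and watch the torque.

```bash
cat >tau.py <<'E'
from h import *
a=np.array([.594,-.006]);s=get_state();p=np.array(s["tool_pos"])[:2]-a;F=np.array(s["contact_force"]);M=s["moment"]
T=rot(s);yaw=np.degrees(np.arctan2(T[1,0],T[0,0]))%360;ang=np.degrees(np.arctan2(p[1],p[0]))%360
print("t %.1f r %.1f theta_pos %.3f theta_yaw %.3f | tau %.2f (push*.135 %.2f Mz %.2f) Ftool"%(s["time"],1e3*np.hypot(*p),np.radians(167.6-ang),np.radians(167.6-yaw),p[0]*F[1]-p[1]*F[0]+M[2],.135*-(T.T@F)[1],M[2]),np.round(T.T@F,1),"grip",round(s["grip_force"]),"q6 %.2f q2 %.2f"%(s["q"][6],s["q"][2]))
E
python3 tau.py
python3 -m crank '{"slide":[[-0.005,0.12,0],[-0.01,0.235,0],[-0.01,0.235,0],[-0.01,0.235,0]],"delta_rot":[[0,0,0.5],[0,0,1],[0,0,1],[0,0,1]],"claw":[15,15,15,15]}'; python3 tau.py
python3 -m crank '{"slide":[[-0.01,0.235,0],[-0.01,0.235,0],[-0.01,0.235,0],[-0.01,0.235,0]],"delta_rot":[[0,0,1],[0,0,1],[0,0,1],[0,0,1]],"claw":[15,15,15,15]}' >/dev/null; python3 tau.py
```

```text
t 19.3 r 134.7 theta_pos 0.244 theta_yaw 0.234 | tau 0.07 (push*.135 0.00 Mz 0.06) Ftool [ 2.6 -0.  -6.9] grip 39 q6 0.86 q2 -0.80
time: 19.8
tool_pos: [0.4968, 0.0878, 0.3278]
ee_rot: [0.0, 0.37, 0.929, -0.0]
contact_force: [-3.2, -1.3, 7.3]
opening: 0.0216
grip_force: 39.4
t 19.8 r 135.1 theta_pos 0.551 theta_yaw 0.542 | tau 0.64 (push*.135 0.42 Mz 0.22) Ftool [ 1.5 -3.1 -7.3] grip 39 q6 0.44 q2 -0.79
t 20.3 r 135.7 theta_pos 0.897 theta_yaw 0.891 | tau 1.08 (push*.135 0.72 Mz 0.36) Ftool [  0.8  -5.3 -10.6] grip 40 q6 0.01 q2 -0.75
```

```bash
python3 -m crank '{"slide":[[0,0,0],[0,0,0]],"delta_rot":[[0,0,0],[0,0,0]],"claw":[15,15]}' >/dev/null; python3 tau.py
python3 -m crank '{"slide":[[-0.002,0.094,0],[-0.002,0.094,0]],"delta_rot":[[0,0,0.4],[0,0,0.4]],"claw":[15,15]}' >/dev/null; python3 tau.py
python3 -m crank '{"slide":[[-0.002,0.094,0],[-0.002,0.094,0]],"delta_rot":[[0,0,0.4],[0,0,0.4]],"claw":[15,15]}' >/dev/null; python3 tau.py
```

```text
t 20.6 r 135.7 theta_pos 0.897 theta_yaw 0.888 | tau 0.86 (push*.135 0.60 Mz 0.26) Ftool [ 2.6 -4.4 -7.9] grip 40 q6 0.02 q2 -0.75
t 20.8 r 135.8 theta_pos 0.965 theta_yaw 0.959 | tau 1.06 (push*.135 0.73 Mz 0.33) Ftool [ 2.6 -5.4 -9.1] grip 40 q6 -0.06 q2 -0.74
t 21.1 r 136.0 theta_pos 1.034 theta_yaw 1.028 | tau 1.13 (push*.135 0.70 Mz 0.42) Ftool [ 1.7 -5.2 -8.1] grip 40 q6 -0.14 q2 -0.72
```

```bash
python3 -m crank '{"slide":[[-0.01,-0.235,0],[-0.01,-0.235,0],[-0.01,-0.235,0],[-0.01,-0.235,0],[-0.01,-0.235,0],[-0.01,-0.235,0],[-0.01,-0.235,0],[-0.01,-0.235,0],[-0.01,-0.235,0],[-0.01,-0.235,0],[-0.01,-0.235,0],[-0.01,-0.235,0]],"delta_rot":[[0,0,-1],[0,0,-1],[0,0,-1],[0,0,-1],[0,0,-1],[0,0,-1],[0,0,-1],[0,0,-1],[0,0,-1],[0,0,-1],[0,0,-1],[0,0,-1]],"claw":[15,15,15,15,15,15,15,15,15,15,15,15]}'>/dev/null; python3 tau.py
python3 -m crank '{"slide":[[-0.01,-0.235,0],[-0.01,-0.235,0],[-0.01,-0.235,0],[-0.01,-0.235,0],[-0.01,-0.235,0],[-0.01,-0.235,0]],"delta_rot":[[0,0,-1],[0,0,-1],[0,0,-1],[0,0,-1],[0,0,-1],[0,0,-1]],"claw":[15,15,15,15,15,15]}'>/dev/null; python3 tau.py
python3 -m crank '{"slide":[[-0.01,-0.235,0],[-0.01,-0.235,0],[-0.01,-0.235,0],[-0.01,-0.235,0],[-0.01,-0.235,0],[0,0,0]],"delta_rot":[[0,0,-1],[0,0,-1],[0,0,-1],[0,0,-1],[0,0,-1],[0,0,0]],"claw":[15,15,15,15,15,15]}'; python3 tau.py
```

```text
t 22.6 r 134.4 theta_pos -0.012 theta_yaw -0.022 | tau -0.12 (push*.135 -0.02 Mz -0.10) Ftool [ 0.9  0.2 -4.6] grip 40 q6 1.20 q2 -0.80
t 23.3 r 134.1 theta_pos -0.542 theta_yaw -0.545 | tau -0.31 (push*.135 -0.16 Mz -0.15) Ftool [ 0.2  1.2 -6.6] grip 40 q6 1.87 q2 -0.76
time: 24.05
tool_pos: [0.4975, -0.0995, 0.3278]
ee_rot: [0.0, -0.372, 0.928, -0.001]
contact_force: [-0.6, -1.9, 6.7]
opening: 0.0211
grip_force: 39.8
t 24.1 r 134.4 theta_pos -0.986 theta_yaw -0.979 | tau 0.18 (push*.135 0.13 Mz 0.05) Ftool [ 1.8 -1.  -6.7] grip 40 q6 2.34 q2 -0.74
```

```bash
python3 -m crank '{"slide":[[-0.01,0.235,0],[-0.01,0.235,0],[-0.01,0.235,0],[-0.01,0.235,0],[-0.01,0.235,0],[-0.01,0.235,0]],"delta_rot":[[0,0,1],[0,0,1],[0,0,1],[0,0,1],[0,0,1],[0,0,1]],"claw":[15,15,15,15,15,15]}' >/dev/null; python3 tau.py
python3 -m crank '{"slide":[[-0.003,0.118,0],[-0.003,0.118,0],[-0.003,0.118,0]],"delta_rot":[[0,0,0.5],[0,0,0.5],[0,0,0.5]],"claw":[15,15,15]}' >/dev/null; python3 tau.py
python3 -m crank '{"slide":[[-0.003,0.118,0],[-0.003,0.118,0],[-0.003,0.118,0]],"delta_rot":[[0,0,0.5],[0,0,0.5],[0,0,0.5]],"claw":[15,15,15]}' >/dev/null; python3 tau.py
python3 -m crank '{"slide":[[-0.003,0.118,0],[-0.003,0.118,0],[-0.003,0.118,0]],"delta_rot":[[0,0,0.5],[0,0,0.5],[0,0,0.5]],"claw":[15,15,15]}' >/dev/null; python3 tau.py
```

```text
t 24.8 r 134.3 theta_pos -0.457 theta_yaw -0.452 | tau 1.20 (push*.135 0.86 Mz 0.35) Ftool [-0.9 -6.4 -3. ] grip 40 q6 1.76 q2 -0.76
t 25.2 r 134.3 theta_pos -0.326 theta_yaw -0.322 | tau 1.07 (push*.135 0.71 Mz 0.36) Ftool [ 1.1 -5.3 -5.2] grip 40 q6 1.60 q2 -0.77
t 25.6 r 134.2 theta_pos -0.194 theta_yaw -0.191 | tau 1.17 (push*.135 0.78 Mz 0.39) Ftool [ 1.3 -5.8 -7.3] grip 40 q6 1.43 q2 -0.78
t 25.9 r 134.3 theta_pos -0.061 theta_yaw -0.061 | tau 0.98 (push*.135 0.61 Mz 0.38) Ftool [ 2.5 -4.5 -8.4] grip 40 q6 1.25 q2 -0.79
```

```bash
python3 -m crank '{"slide":[[-0.003,0.118,0],[-0.003,0.118,0],[-0.003,0.118,0]],"delta_rot":[[0,0,0.5],[0,0,0.5],[0,0,0.5]],"claw":[15,15,15]}' >/dev/null; python3 tau.py
python3 -m crank '{"slide":[[-0.003,0.118,0],[-0.003,0.118,0],[-0.003,0.118,0]],"delta_rot":[[0,0,0.5],[0,0,0.5],[0,0,0.5]],"claw":[15,15,15]}' >/dev/null; python3 tau.py
python3 -m crank '{"slide":[[-0.003,0.118,0],[-0.003,0.118,0],[-0.003,0.118,0]],"delta_rot":[[0,0,0.5],[0,0,0.5],[0,0,0.5]],"claw":[15,15,15]}' >/dev/null; python3 tau.py
python3 -m crank '{"slide":[[0,0,0],[0,0,0]],"delta_rot":[[0,0,0],[0,0,0]],"claw":[15,15]}' >/dev/null; python3 tau.py
```

```text
t 26.3 r 134.4 theta_pos 0.072 theta_yaw 0.070 | tau 1.17 (push*.135 0.86 Mz 0.32) Ftool [  2.9  -6.4 -10.1] grip 40 q6 1.08 q2 -0.80
t 26.7 r 134.5 theta_pos 0.204 theta_yaw 0.201 | tau 1.11 (push*.135 0.81 Mz 0.31) Ftool [  4.2  -6.  -10.6] grip 40 q6 0.90 q2 -0.81
t 27.1 r 134.7 theta_pos 0.337 theta_yaw 0.332 | tau 1.04 (push*.135 0.74 Mz 0.30) Ftool [  4.2  -5.5 -11.1] grip 40 q6 0.72 q2 -0.81
t 27.3 r 134.7 theta_pos 0.338 theta_yaw 0.330 | tau 0.89 (push*.135 0.68 Mz 0.22) Ftool [ 3.3 -5.  -9.6] grip 40 q6 0.72 q2 -0.81
```

```bash
python3 -m crank '{"slide":[[-0.003,0.118,0],[-0.003,0.118,0],[-0.003,0.118,0]],"delta_rot":[[0,0,0.5],[0,0,0.5],[0,0,0.5]],"claw":[15,15,15]}' >/dev/null; python3 tau.py
python3 -m crank '{"slide":[[-0.003,0.118,0],[-0.003,0.118,0],[-0.003,0.118,0]],"delta_rot":[[0,0,0.5],[0,0,0.5],[0,0,0.5]],"claw":[15,15,15]}' >/dev/null; python3 tau.py
python3 -m crank '{"slide":[[-0.003,0.118,0],[-0.003,0.118,0],[-0.003,0.118,0]],"delta_rot":[[0,0,0.5],[0,0,0.5],[0,0,0.5]],"claw":[15,15,15]}' >/dev/null; python3 tau.py
python3 -m crank '{"slide":[[-0.003,0.118,0],[-0.003,0.118,0],[-0.003,0.118,0]],"delta_rot":[[0,0,0.5],[0,0,0.5],[0,0,0.5]],"claw":[15,15,15]}' >/dev/null; python3 tau.py
```

```text
t 27.7 r 134.9 theta_pos 0.469 theta_yaw 0.462 | tau 1.16 (push*.135 0.88 Mz 0.28) Ftool [  3.3  -6.5 -11.6] grip 40 q6 0.54 q2 -0.81
t 28.1 r 135.1 theta_pos 0.601 theta_yaw 0.593 | tau 1.27 (push*.135 0.92 Mz 0.35) Ftool [  2.5  -6.8 -11.3] grip 40 q6 0.37 q2 -0.80
t 28.4 r 135.4 theta_pos 0.732 theta_yaw 0.724 | tau 1.28 (push*.135 0.96 Mz 0.32) Ftool [  3.2  -7.1 -12. ] grip 40 q6 0.21 q2 -0.79
t 28.8 r 135.7 theta_pos 0.863 theta_yaw 0.854 | tau 1.31 (push*.135 0.99 Mz 0.32) Ftool [  2.6  -7.3 -11.2] grip 40 q6 0.05 q2 -0.77
```

```bash
python3 -m crank '{"slide":[[-0.003,0.118,0],[-0.003,0.118,0],[-0.003,0.118,0]],"delta_rot":[[0,0,0.5],[0,0,0.5],[0,0,0.5]],"claw":[15,15,15]}' >/dev/null; python3 tau.py
python3 -m crank '{"slide":[[-0.003,0.118,0],[-0.003,0.118,0],[-0.003,0.118,0]],"delta_rot":[[0,0,0.5],[0,0,0.5],[0,0,0.5]],"claw":[15,15,15]}' >/dev/null; python3 tau.py
python3 -m crank '{"slide":[[0,0,0],[0,0,0]],"delta_rot":[[0,0,0],[0,0,0]],"claw":[15,15]}' >/dev/null; python3 tau.py
python3 -m crank '{"slide":[[-0.01,-0.235,0],[-0.01,-0.235,0],[-0.01,-0.235,0],[-0.01,-0.235,0],[-0.01,-0.235,0],[-0.01,-0.235,0],[-0.01,-0.235,0],[-0.01,-0.235,0],[-0.01,-0.235,0],[-0.01,-0.235,0],[-0.01,-0.235,0],[-0.01,-0.235,0]],"delta_rot":[[0,0,-1],[0,0,-1],[0,0,-1],[0,0,-1],[0,0,-1],[0,0,-1],[0,0,-1],[0,0,-1],[0,0,-1],[0,0,-1],[0,0,-1],[0,0,-1]],"claw":[15,15,15,15,15,15,15,15,15,15,15,15]}'>/dev/null; python3 tau.py
python3 -m crank '{"slide":[[-0.01,-0.235,0],[-0.01,-0.235,0],[-0.01,-0.235,0],[-0.01,-0.235,0],[-0.01,-0.235,0],[-0.01,-0.235,0],[0,0,0]],"delta_rot":[[0,0,-1],[0,0,-1],[0,0,-1],[0,0,-1],[0,0,-1],[0,0,-1],[0,0,0]],"claw":[15,15,15,15,15,15,15]}'>/dev/null; python3 tau.py
```

```text
t 29.2 r 135.9 theta_pos 0.994 theta_yaw 0.985 | tau 1.37 (push*.135 1.01 Mz 0.35) Ftool [  2.   -7.5 -11.1] grip 40 q6 -0.09 q2 -0.74
t 29.6 r 136.2 theta_pos 1.123 theta_yaw 1.116 | tau 1.55 (push*.135 1.12 Mz 0.43) Ftool [  1.9  -8.3 -10.1] grip 40 q6 -0.24 q2 -0.71
t 29.8 r 136.2 theta_pos 1.124 theta_yaw 1.114 | tau 1.23 (push*.135 0.88 Mz 0.34) Ftool [ 1.7 -6.5 -9.9] grip 40 q6 -0.23 q2 -0.71
t 31.3 r 134.3 theta_pos 0.079 theta_yaw 0.065 | tau -0.18 (push*.135 -0.05 Mz -0.14) Ftool [ 2.6  0.4 -8.3] grip 40 q6 1.08 q2 -0.82
t 32.2 r 133.9 theta_pos -0.457 theta_yaw -0.455 | tau 0.01 (push*.135 -0.07 Mz 0.08) Ftool [  6.3   0.5 -11.3] grip 40 q6 1.76 q2 -0.78
```

```bash
python3 -m crank '{"slide":[[-0.006,0.235,0],[-0.006,0.235,0],[-0.006,0.235,0],[0,0,0]],"delta_rot":[[0,0,1],[0,0,1],[0,0,1],[0,0,0]],"claw":[15,15,15,15]}' >/dev/null; python3 tau.py
python3 -m crank '{"slide":[[-0.003,0.118,0],[-0.003,0.118,0]],"delta_rot":[[0,0,0.5],[0,0,0.5]],"claw":[15,15]}' >/dev/null; python3 tau.py
python3 -m crank '{"slide":[[-0.003,0.118,0],[-0.003,0.118,0]],"delta_rot":[[0,0,0.5],[0,0,0.5]],"claw":[15,15]}' >/dev/null; python3 tau.py
python3 -m crank '{"slide":[[-0.003,0.118,0],[-0.003,0.118,0]],"delta_rot":[[0,0,0.5],[0,0,0.5]],"claw":[15,15]}' >/dev/null; python3 tau.py
python3 -m crank '{"slide":[[0,0,0],[0,0,0]],"delta_rot":[[0,0,0],[0,0,0]],"claw":[15,15]}' >/dev/null; python3 tau.py
```

```text
t 32.7 r 134.3 theta_pos -0.182 theta_yaw -0.194 | tau -0.07 (push*.135 0.09 Mz -0.16) Ftool [ 2.7 -0.7 -7.5] grip 40 q6 1.43 q2 -0.80
t 32.9 r 134.3 theta_pos -0.100 theta_yaw -0.106 | tau 0.22 (push*.135 0.20 Mz 0.01) Ftool [ 2.5 -1.5 -7.9] grip 40 q6 1.31 q2 -0.81
t 33.2 r 134.3 theta_pos -0.014 theta_yaw -0.019 | tau 0.59 (push*.135 0.45 Mz 0.15) Ftool [ 3.  -3.3 -9.6] grip 40 q6 1.20 q2 -0.81
t 33.4 r 134.3 theta_pos 0.072 theta_yaw 0.069 | tau 1.01 (push*.135 0.69 Mz 0.32) Ftool [  3.7  -5.1 -10.8] grip 40 q6 1.08 q2 -0.82
t 33.7 r 134.3 theta_pos 0.072 theta_yaw 0.067 | tau 0.77 (push*.135 0.53 Mz 0.24) Ftool [  5.   -4.  -10.4] grip 40 q6 1.08 q2 -0.82
```

```bash
python3 -m crank '{"slide":[[-0.002,0.07,0],[-0.002,0.07,0],[-0.002,0.07,0],[-0.002,0.07,0]],"delta_rot":[[0,0,0.3],[0,0,0.3],[0,0,0.3],[0,0,0.3]],"claw":[15,15,15,15]}' >/dev/null; python3 tau.py
python3 -m crank '{"slide":[[-0.002,0.07,0],[-0.002,0.07,0],[-0.002,0.07,0],[-0.002,0.07,0]],"delta_rot":[[0,0,0.3],[0,0,0.3],[0,0,0.3],[0,0,0.3]],"claw":[15,15,15,15]}' >/dev/null; python3 tau.py
python3 -m crank '{"slide":[[-0.002,0.07,0],[-0.002,0.07,0],[-0.002,0.07,0],[-0.002,0.07,0]],"delta_rot":[[0,0,0.3],[0,0,0.3],[0,0,0.3],[0,0,0.3]],"claw":[15,15,15,15]}' >/dev/null; python3 tau.py
python3 -m crank '{"slide":[[0,0,0],[0,0,0]],"delta_rot":[[0,0,0],[0,0,0]],"claw":[15,15]}' >/dev/null; python3 tau.py
```

```text
t 34.2 r 134.3 theta_pos 0.174 theta_yaw 0.172 | tau 1.56 (push*.135 1.14 Mz 0.43) Ftool [  6.4  -8.5 -14.6] grip 41 q6 0.94 q2 -0.83
t 34.7 r 134.4 theta_pos 0.279 theta_yaw 0.277 | tau 1.64 (push*.135 1.19 Mz 0.46) Ftool [  8.3  -8.8 -15.7] grip 41 q6 0.79 q2 -0.83
t 35.2 r 134.6 theta_pos 0.385 theta_yaw 0.381 | tau 1.61 (push*.135 1.21 Mz 0.41) Ftool [  8.6  -8.9 -15.9] grip 41 q6 0.65 q2 -0.83
t 35.4 r 134.6 theta_pos 0.386 theta_yaw 0.380 | tau 1.32 (push*.135 1.00 Mz 0.33) Ftool [  8.4  -7.4 -15.3] grip 41 q6 0.65 q2 -0.83
```

```bash
python3 -m crank '{"slide":[[0.003,0.047,0],[0.003,0.047,0],[0.003,0.047,0],[0.003,0.047,0]],"delta_rot":[[0,0,0.2],[0,0,0.2],[0,0,0.2],[0,0,0.2]],"claw":[15,15,15,15]}' >/dev/null; python3 tau.py
python3 -m crank '{"slide":[[0.003,0.047,0],[0.003,0.047,0],[0.003,0.047,0],[0.003,0.047,0]],"delta_rot":[[0,0,0.2],[0,0,0.2],[0,0,0.2],[0,0,0.2]],"claw":[15,15,15,15]}' >/dev/null; python3 tau.py
python3 -m crank '{"slide":[[0.003,0.047,0],[0.003,0.047,0],[0.003,0.047,0],[0.003,0.047,0]],"delta_rot":[[0,0,0.2],[0,0,0.2],[0,0,0.2],[0,0,0.2]],"claw":[15,15,15,15]}' >/dev/null; python3 tau.py
python3 -m crank '{"slide":[[0,0,0],[0,0,0]],"delta_rot":[[0,0,0],[0,0,0]],"claw":[15,15]}' >/dev/null; python3 tau.py
```

```text
t 35.9 r 134.9 theta_pos 0.454 theta_yaw 0.451 | tau 1.56 (push*.135 1.08 Mz 0.49) Ftool [  4.1  -8.  -13.9] grip 41 q6 0.56 q2 -0.83
t 36.4 r 135.2 theta_pos 0.523 theta_yaw 0.521 | tau 1.65 (push*.135 1.10 Mz 0.55) Ftool [  0.8  -8.1 -12.6] grip 41 q6 0.46 q2 -0.82
t 36.9 r 135.4 theta_pos 0.592 theta_yaw 0.591 | tau 1.86 (push*.135 1.25 Mz 0.61) Ftool [ -0.8  -9.2 -11.9] grip 41 q6 0.37 q2 -0.81
t 37.2 r 135.4 theta_pos 0.592 theta_yaw 0.591 | tau 1.60 (push*.135 1.08 Mz 0.52) Ftool [ -0.2  -8.  -10.1] grip 41 q6 0.37 q2 -0.81
```

Every estimate now puts the clamp force at 250–350 N, so I'll stop. I'll unwind the cushion spring, release and rise.

```bash
python3 -m crank '{"slide":[[-0.006,-0.2,0],[-0.006,-0.2,0],[-0.006,-0.2,0],[0,0,0],[0,0,0],[0,0,0],[0,0,0],[0,0,0]],"delta_rot":[[0,0,-0.85],[0,0,-0.85],[0,0,-0.85],[0,0,0],[0,0,0],[0,0,0],[0,0,0],[0,0,0]],"claw":[15,15,15,15,52,52,52,52]}'; python3 tau.py
python3 -m crank '{"slide":[[0,0,0],[0,0,-0.1],[0,0,-0.3],[0,0,-0.5],[0,0,-0.5],[0,0,-0.5],[0,0,-0.5],[0,0,-0.3],[0,0,0]],"delta_rot":[[0,0,0],[0,0,0],[0,0,0],[0,0,0],[0,0,0],[0,0,0],[0,0,0],[0,0,0],[0,0,0]],"claw":[52,52,52,52,52,52,52,52,52]}'; python3 - <<'E'
from h import *
a=snapshot("top")["pixels"][150:270,130:410,::-1];b=snapshot("side")["pixels"][165:285,180:340,::-1]
a=cv2.resize(a,(700,300),interpolation=cv2.INTER_CUBIC);b=cv2.resize(b,(400,300),interpolation=cv2.INTER_CUBIC)
cv2.imwrite("pics/f.png",np.vstack([a,cv2.copyMakeBorder(b,0,0,0,300,cv2.BORDER_CONSTANT)]))
E
```

```text
time: 38.17
tool_pos: [0.4809, 0.0709, 0.327]
ee_rot: [-0.0, 0.288, 0.958, 0.0]
contact_force: [-0.2, -0.3, -0.7]
opening: 0.052
grip_force: 0.3
t 38.2 r 136.8 theta_pos 0.381 theta_yaw 0.369 | tau 0.01 (push*.135 0.05 Mz -0.04) Ftool [-0.  -0.4  0.7] grip 0 q6 0.67 q2 -0.83
time: 39.3
tool_pos: [0.4811, 0.0709, 0.4634]
ee_rot: [0.001, 0.289, 0.957, 0.0]
contact_force: [0.4, -0.6, -0.0]
opening: 0.0519
grip_force: 0.0
```

View pics/f.png

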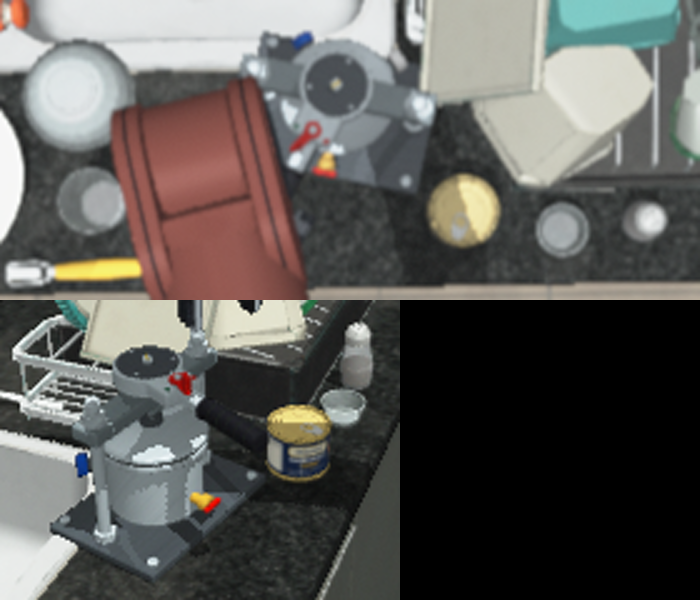

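The lever is still at the green-dot side (307,130 in the top crop), the gripper is clear above, and the tumbler, tin, ramekin and shaker stand where they were.

```bash
python3 -c "
from plant import *
print(sign_off())"
```

```text
the job is handed in; nothing more can be done
None
```

The lever is at tighten and the lid is clamped: turning the handle on took about 1.6 N m at the stop (up to 1.86 N m in slow motion), an estimated 250–350 N on the lid; the handle is released, nothing around it was disturbed, and the job was handed in at about 39 s.

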